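Set the home projector on its rail and hold its pairing dial

ROBOT

A 6-joint arm with a two-finger parallel gripper is mounted at the origin on the work surface. World frame = base frame: x ahead of the robot, y to its left, z up, the work surface at z = 0. Lengths are in m, angles in rad, forces in N, time in s.
With the tool pointing down it reaches from about 0.35 to 0.775 m from the base axis. Payload 5.5 kg.
Tool frame: the origin (TCP) lies between the finger pads; the fingertips stand 11 mm ahead of it and the grasp point (between the pads) lies 8 mm behind it (tips_ahead is the distance from the TCP to the fingertips, in m); z points along the fingers, y is the line along which they close (so a half turn about z gives the same grasp; the last joint's range is limited). The gripper opens to 85 mm and grips with 20 to 120 N. Pads are 22 mm wide; open, the fingers measure 114 mm over their backs; the gripper's body (76 mm by 85 mm) begins 54 mm behind the grasp point. The pads swing forward as they close: fully open they stand 13 mm farther back than shut.
Start: joints at [-1.264, 0.313, 0.046, 1.304, 0, 1.431], TCP at [0.248, -0.519, 0.242] pointing down, gripper open.
Joint ranges: [-2.76, 2.76], [-0.86, 1.69], [-1.03, 1.26], [-2.2, 2.34], [-1.47, 1.5], [-3.14, 3.14]. Speed limits (rad/s): [2.57, 2.57, 3.14, 3.14, 3.14, 3.14].

INTERFACE

Orientations are given as a unit quaternion [w, x, y, z].
In Python, from workcell import * gives the robot as it stands. The module is installed in compiled form; this text tells all that it offers.
- The arm moves only by the tool jog_arm, never from a script. Its argument "moves" is a list of rows, each an object with "fingers": the closure, from 0 (fully open) to 1 (shut); "slide": the shift along the tool's x, y, z in mm, a list of three; "angular": the turn, a rotation vector about the tool's x, y, z in degrees, a list of three. A call has 1 to 10 rows; each row is the pose to reach, as a shift and turn from the pose commanded when the call began, along the tool's axes at that moment; what a row does not reach only later rows make up. A row lasts 1/12 s, in which the tool goes at most 41.7 mm and 7.16 degrees, less where a joint would pass 70% of its speed; a pose out of reach is approached as far as the arm can. A call with a gripper value outside its range is refused whole. The fingers move at their own pace and stop on an object; "squeeze" is the grip in N (left out, the last holds). Time passes only in rows, so rows that repeat a pose let the fingers close. It gives the time, the measured TCP pose, the force, the opening and the grip force at its end, in the units of the state.
- get_state(): the state, without advancing time (a new reading comes with each control period).
- read_camera(name): name is "side" or "top"; returns a dict with "color" (420x560x3 uint8, red, green, blue), "fovy" (degrees; the focal length in pixels is half the picture's height over the tangent of half this angle, whatever the lens; pixels are square), "cx", "cy" (the principal point, pixels), "world_from_camera" (4x4, takes a point from camera to world coordinates). Camera axes: x right, y down, z forward; pixel columns grow to the right and rows downward; lengths in m; the calibration is good to about 2 mm. A picture is of the moment at which its call begins. There is no depth.
- hand_in(): hands the job in; it is judged then, once.
Trained networks look in a picture, given as the dict that the camera call returned (one of the last four; its "shot" number tells which), for a name from the list of things; names that differ only in an ending like _2 or _b are one class to them, and where a whole thing is asked for, a point or a joint stands for the part that bears it (a point fixed in the world has none). Each returns a list of dicts, best first, with "p" (0 to 1); they miss things now and then, are a little off and sometimes report something else, mostly with a low value. They report only what shows in the picture. A call takes as long as a camera call.
- look_for(target, picture): "point" ([column, row] in pixels, amid what is visible of it).
- tip_of(target, picture): "point" ([column, row] in pixels: a listed point, or the origin of a listed thing).
The state is a dict: "clock": time; "joint_pos": joint angles; "qvel": joint speeds; "tau": joint torques, N m; "tcp_pos": TCP position; "orientation": TCP orientation; "wrist_force": force on the tool from outside, world axes, zero at the start; "ft_torque": the same for the moment, N m; "finger_gap": finger opening in m; "grip_force": force on a finger pad.
Only numpy, scipy, OpenCV 4.12 (cv2) and the standard library are available. Lean on these libraries where they do the work, as an engineer would, in place of code of your own. Each camera call takes 0.05 s, during which the arm holds its last target. There are 200 camera calls.

TASK

Set up the little white projector: swing the red-knobbed clamp lever open, slide the carriage along its rail until its yellow pointer stands at the middle of the orange marker (not the blue one), and swing the lever fully back to lock it. Then press the orange bar of the spring-return dial on the projector's side down past two clicks to the third, its lowest position, and keep holding it there: the program finishes while the robot is still holding the bar down. Leave the other things on the table alone.

Things in the scene. Friction and masses are not known exactly. Their poses are not given: they have to be found in the camera images.
- rail_base: Fixed dark wooden board with an aluminium rail. Origin on the table under the rail's middle; y runs along the rail, x across it (away from the robot at yaw 0), z up. Board 500 mm along y, x from -75 to +120 mm, 12 mm thick. Its place and yaw (within 0.18 rad) vary. All directions below are these axes; heights are above the table.
- carriage (a joint): Carriage with the projector: metres along the base's y, 0 at mid-rail, stops at +-0.11. Slides with about 2.5 N when the clamp is open, gripped fast (about 20 N) when locked; stays where left. The projector is a white box on it, x -50 to +60 mm, y +-55 mm about the carriage's middle, top at 104 mm, lens to +x.
- post (a point): Steel grip post on the carriage for sliding it: upright, 18 mm diameter, from 42 to 88 mm above the table, 90 mm to -x of the carriage's middle (41 mm in front of the projector). The point is at the post's centre, 65 mm above the table. Pinch it from above.
- pointer (a point): Tip of the carriage's yellow pointer (6 mm wide), on the projector's +x side, 90 mm to +x of the carriage's middle, 32 mm above the table. It has the same y along the rail as the carriage's middle and the post.
- mark_orange_top (a point): Orange marker, a fixed block on the base board's +x edge (12 mm along the rail, 24 mm across it, 18 mm tall; its top 30 mm above the table). Point at the centre of its top; axes as the base. The pointer must end level with it along the rail. Orange and blue may be on either side.
- mark_blue_top (a point): Blue marker, the same shape, not to be used.
- clamp (a joint): Clamp lever angle in rad: 0 = locked, leaning 0.5 rad towards the base's -x (start); 1.0 = open, leaning 0.5 rad towards +x. Swings in the x-z plane of the base, stays where it is left; takes 1 to 2 N at the knob, up to 4 N over the last part to locked.
- clamp_knob (a point): Centre of the red ball knob (24 mm) on the clamp lever. Lever 70 mm long, rod 10 mm thick; pivot 55 mm high, 100 mm to -y of the carriage's middle. Knob centre 116 mm high and 34 mm to -x of the pivot when locked, 34 mm to +x when open, 125 mm high half-way. Can be pushed sideways with closed fingers.
- dial (a joint): Dial angle in rad: 0 = rest, 0.25 first click, 0.50 second click, 0.75 third click (wanted, anything from 0.68 up counts), hard stop at 0.80. The spring returns it to 0 from everywhere when let go. The bar resists a downward push with 3 to 8 N on the way, rising before and dropping at each click, and goes solid only at the stop.
- dial_bar (a point): Centre of the dial's orange bar on the projector's +y side: 12 mm thick, from 9 to 51 mm outside that side, along y. It turns about a y axis 85 mm high at the carriage's middle x, on a 55 mm arm towards -x: at rest 114 mm high and 47 mm to -x of the axis, at the third click 74 mm high, 54 mm to -x. 86 mm to +y of the carriage's middle. Press it down from above.
- bowl: Green bowl, 170 mm wide, 75 mm tall, on the left; origin at the centre of its underside. Leave it alone.
- remote: Black remote control, 45 x 165 x 18 mm, between robot and rail; origin at the centre of its underside. Leave it alone.
- mug: Blue mug, 80 mm wide, 90 mm tall, on the left; origin at the centre of its underside. Leave it alone.
- candle: Amber candle jar, 70 mm wide, 80 mm tall, on the right; origin at the centre of its underside. Leave it alone.
- coaster: Cork coaster, 96 mm wide, 8 mm thick, between robot and rail; origin at the centre of its underside. Leave it alone.
- spec_case: Grey spectacle case, 60 x 150 x 35 mm, beyond the rail; origin at the centre of its underside. Leave it alone.

How it is judged:
On the way, in this order (a step that is already met when the one before it is completed fails the run):
1. the clamp lever is swung open (value of joint clamp above 0.75 rad), for 0.1 s.
2. with the lever open, the pointer stands at the orange marker, within 6 mm (y of pointer in the frame of mark_orange_top between -0.006 and 0.006 m and value of joint clamp above 0.6 rad and velocity of joint carriage between -0.01 and 0.01 m/s), for 0.2 s.
3. the lever is locked again with the pointer at the orange marker (y of pointer in the frame of mark_orange_top between -0.007 and 0.007 m and value of joint clamp below 0.15 rad), for 0.2 s.
4. the dial is pressed to its third click by the robot (value of joint dial above 0.68 rad and contact force between any of the fingers, the arm and dial above 1 N and value of joint clamp below 0.15 rad), for 0.3 s.
At the end, for the whole second after the job is handed in: The robot is pressing the dial (more than 1 N) and holds it at its third click (joint above 0.68 rad), the clamp lever is locked (below 0.15 rad) and the pointer is within 7 mm of the orange marker's middle along the rail (all of step 4 and y of pointer in the frame of mark_orange_top between -0.007 and 0.007 m); the arm keeps its last pose, push and grip.
It fails at once if a loose bystander (bowl, remote, mug, candle jar, coaster, spectacle case) is pushed more than 30 mm or tipped (distance of any of bowl, remote, mug, candle, coaster, spec_case from where it was at the start of the episode above 0.03 m or angle between any of bowl, remote, mug, candle, coaster, spec_case's own z axis and vertical above 0.5 rad).
It also fails if it takes over 64 s, if anything falls off the work surface, if the arm or the gripper's body presses on something with over 40 N, if the wrist force passes 120 N, or if a joint passes its speed limit or range.

## Working session

There is one attempt and no reset: what is moved stays moved. The work goes in short steps, Python scripts to look and compute and a tool call to move; the robot and the scene stay as the last step left them, time stands still between calls to the robot, and variables do not carry over. Pictures are saved under pics/ and viewed, at most 10 in all, crops included, and the job is handed in when it is done.

Besides the shell and the picture viewer there is one more tool, called after "Call:" by a JSON object that holds its "method" and its "body". jog_arm: Moves the arm, as the interface text tells. Its arguments: {"type":"object","properties":{"moves":{"type":"array","items":{"type":"object","properties":{"fingers":{"type":"number"},"slide":{"type":"array","items":{"type":"number"}},"angular":{"type":"array","items":{"type":"number"}}}}},"squeeze":{"type":"number"}},"required":["moves"]}

```bash
mkdir -p pics; cat > h.py <<'E'
from workcell import *
import numpy as np, cv2
def cam(n): return read_camera(n)
def ray(c,p):
    h=c["color"].shape[0]; f=h/2/np.tan(np.radians(c["fovy"])/2)
    T=np.array(c["world_from_camera"]); d=T[:3,:3]@np.array([(p[0]-c["cx"])/f,(p[1]-c["cy"])/f,1.])
    return T[:3,3],d
def atz(c,p,z):
    o,d=ray(c,p); return o+d*(z-o[2])/d[2]
def proj(c,P):
    h=c["color"].shape[0]; f=h/2/np.tan(np.radians(c["fovy"])/2)
    q=np.linalg.inv(np.array(c["world_from_camera"]))@np.append(P,1); return q[:2]/q[2]*f+[c["cx"],c["cy"]]
def save(c,n): cv2.imwrite("pics/"+n,c["color"][:,:,::-1])
E
python3 - <<'E'
from h import *
np.set_printoptions(precision=3,suppress=True)
Z=dict(post=.065,pointer=.032,mark_orange_top=.030,mark_blue_top=.03,clamp_knob=.116,dial_bar=.114,bowl=0,remote=0,mug=0,candle=0,coaster=0,spec_case=0,rail_base=0)
for n in("top","side"):
    c=cam(n); save(c,n+"0.png"); print(n,c["fovy"],np.array(c["world_from_camera"])[:3,3])
    for k,z in Z.items():
        for r in tip_of(k,c)[:2]: print(k,round(r["p"],2),np.array(r["point"]),atz(c,r["point"],z))
s=get_state();print(s["tcp_pos"],s["orientation"],s["clock"])
E
```

```text
top 50.409431800461334 [0.337 0.009 1.179]
post 0.67 [273.3 253. ] [0.467 0.027 0.065]
pointer 0.73 [270.  185.8] [0.647 0.058 0.032]
mark_orange_top 0.58 [302.3 180.2] [ 0.674 -0.025  0.03 ]
mark_blue_top 0.47 [240.2 184.6] [0.641 0.138 0.03 ]
dial_bar 0.62 [233.4 233.8] [0.495 0.127 0.114]
bowl 0.88 [119.7 176.8] [0.63  0.473 0.   ]
bowl 0.37 [346.8 308.3] [ 0.356 -0.178  0.   ]
remote 0.63 [247.5 289.7] [0.371 0.082 0.   ]
remote 0.61 [300.3 181.3] [ 0.679 -0.021  0.   ]
mug 0.67 [106.9 282.9] [0.343 0.449 0.   ]
candle 0.94 [435.1 245.4] [ 0.548 -0.396  0.   ]
candle 0.74 [106.9 283.4] [0.341 0.449 0.   ]
coaster 0.84 [348.  309.6] [ 0.353 -0.181  0.   ]
coaster 0.67 [120.5 179.8] [0.622 0.469 0.   ]
spec_case 0.74 [318.  147.1] [ 0.784 -0.059  0.   ]
spec_case 0.28 [119.3 176.2] [0.632 0.475 0.   ]
rail_base 0.76 [273.1 223.1] [0.554 0.038 0.   ]
rail_base 0.53 [300.3 181.1] [ 0.68  -0.021  0.   ]
side 44.82453713523425 [ 0.512 -1.179  0.772]
post 0.75 [234.5 229. ] [0.467 0.021 0.065]
pointer 0.72 [276.1 363. ] [ 0.546 -0.449  0.032]
pointer 0.58 [298.2 229.4] [0.645 0.054 0.032]
mark_orange_top 0.43 [276.  361.6] [ 0.547 -0.443  0.03 ]
mark_orange_top 0.4 [315.  245.3] [ 0.681 -0.031  0.03 ]
mark_blue_top 0.37 [293.  214.7] [0.64  0.144 0.03 ]
dial_bar 0.46 [241.3 193.4] [0.49  0.137 0.114]
bowl 0.75 [278.3 181.4] [0.618 0.444 0.   ]
remote 0.63 [202. 238.] [0.369 0.09  0.   ]
remote 0.18 [244.4 194. ] [0.497 0.359 0.   ]
mug 0.87 [201.3 183.6] [ 0.346  0.459 -0.   ]
candle 0.86 [277.4 361.4] [ 0.551 -0.413  0.   ]
coaster 0.76 [188.6 294.6] [ 0.351 -0.172  0.   ]
coaster 0.75 [356.6 262.1] [ 0.786 -0.078  0.   ]
spec_case 0.69 [356.5 262.4] [ 0.786 -0.079  0.   ]
rail_base 0.85 [267.4 242.3] [0.556 0.046 0.   ]
[ 0.248 -0.519  0.242] [0.    0.975 0.222 0.   ] 1.4
```

View pics/top0.png

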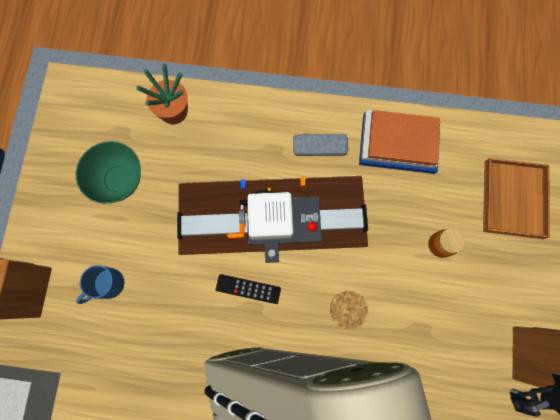

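View pics/side0.png

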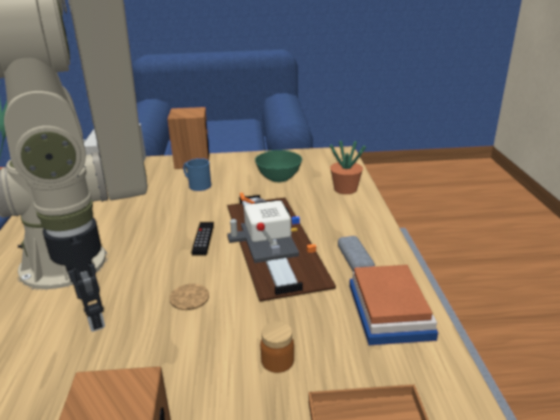

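The top view shows the blue marker at about (242,184), orange at (303,181), pointer tip at (269,188), post at (271,253), knob at (312,227) and dial bar at (237,234). The side view agrees with this. Next I'll get sub-pixel positions from colour.

```bash
cat >> h.py <<'E'
def blobs(c,name,roi):
    hsv=cv2.cvtColor(c["color"],cv2.COLOR_RGB2HSV); H,S,V=[hsv[...,i].astype(int) for i in range(3)]
    m={"orange":(H>=7)&(H<=19)&(S>190)&(V>170),"blue":(H>100)&(H<125)&(S>170)&(V>120),"yellow":(H>=20)&(H<=33)&(S>150)&(V>120),"red":((H<4)|(H>174))&(S>170)&(V>100)}[name]
    k=np.zeros_like(m);x0,y0,x1,y1=roi;k[y0:y1,x0:x1]=1
    n,_,st,ce=cv2.connectedComponentsWithStats((m&k).astype(np.uint8)); return [(st[i,4],st[i,:4],ce[i]) for i in range(1,n) if st[i,4]>2]
E
python3 - <<'E'
from h import *
np.set_printoptions(precision=4,suppress=True)
c=cam("top"); d=cam("side")
for cc,roi in((c,(180,165,366,260)),(d,(220,190,335,300))):
  for n,z in(("orange",.03),("blue",.03),("yellow",.032),("red",.116)):
    for b in blobs(cc,n,roi): print(n,b[0],b[1],b[2],atz(cc,b[2],z),atz(cc,b[2],.114) if n=="orange" else "")
# rail ends: bases
for p in((180,225),(366,218)): print(atz(c,p,.03))
o=cv2.resize(c["color"][165:260,175:370],None,fx=4,fy=4,interpolation=cv2.INTER_CUBIC); cv2.imwrite("pics/crop1.png",o[:,:,::-1])
E
```

```text
orange 37 [300 177   5   9] [302.2973 180.6216] [ 0.6729 -0.0255  0.03  ] [ 0.6483 -0.023   0.114 ]
orange 107 [227 224  18  14] [237.3925 232.729 ] [0.5118 0.1267 0.03  ] [0.499  0.1181 0.114 ]
blue 38 [241 180   5   9] [242.6316 184.0789] [0.6436 0.1314 0.03  ] 
yellow 7 [268 188   3   3] [268.7143 189.    ] [0.6383 0.0605 0.032 ] 
red 71 [307 222  10   9] [311.6761 226.1972] [ 0.5368 -0.0581  0.116 ] 
orange 3 [311 247   2   2] [311.6667 247.6667] [ 0.671  -0.0413  0.03  ] [ 0.653  -0.1702  0.114 ]
blue 23 [293 218   5   5] [295.     219.8261] [0.6424 0.1129 0.03  ] 
yellow 13 [292 228   5   3] [293.6923 229.    ] [0.6329 0.0577 0.032 ] 
red 27 [258 224   6   6] [260.2593 226.4074] [ 0.536  -0.0604  0.116 ] 
[0.5134 0.2786 0.03  ]
[ 0.5924 -0.2025  0.03  ]
```

View pics/crop1.png

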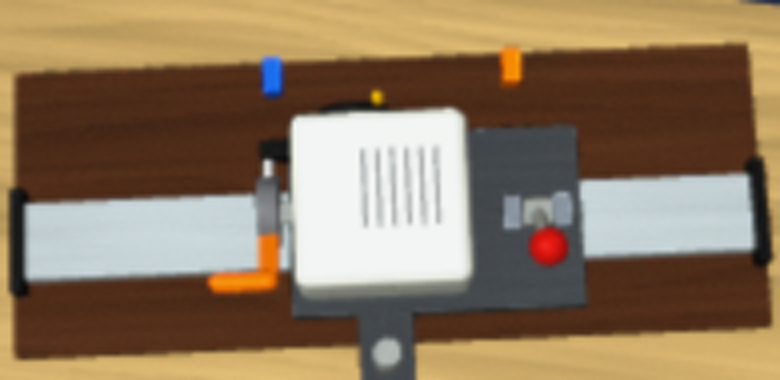

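Call:
{"method": "jog_arm", "body": {"moves": [{"fingers": 1,"slide": [42,-30,0],"angular": [0,0,4]},{"fingers": 1,"slide": [419,-301,0],"angular": [0,0,16]},{"fingers": 1,"slide": [419,-301,0],"angular": [0,0,16]},{"fingers": 1,"slide": [419,-301,0],"angular": [0,0,16]},{"fingers": 1,"slide": [419,-301,0],"angular": [0,0,16]},{"fingers": 1,"slide": [419,-301,0],"angular": [0,0,16]},{"fingers": 1,"slide": [419,-301,0],"angular": [0,0,16]},{"fingers": 1,"slide": [419,-301,0],"angular": [0,0,16]},{"fingers": 1,"slide": [419,-301,0],"angular": [0,0,16]},{"fingers": 1,"slide": [419,-301,0],"angular": [0,0,16]}], "squeeze": 30}}

```text
clock: 2.33
tcp_pos: [0.449, -0.1517, 0.2426]
orientation: [0.0, 0.997, 0.084, 0.0]
wrist_force: [0.5, -0.1, -0.2]
finger_gap: 0.0
grip_force: 0.0
```

```bash
python3 - <<'E'
from h import *
np.set_printoptions(precision=4,suppress=True)
c=cam("top")
P=[atz(c,(175+x/4-.4,165+y/4-.4),.012) for x,y in((15,73),(747,45),(770,327),(15,357))]
print(P); a=P[0]-P[1];b=P[3]-P[2];print(np.arctan2(-a[0],a[1]),np.arctan2(-b[0],b[1]))
C=np.mean(P,0);print(C)
E
```

```text
[array([0.6302, 0.3069, 0.012 ]), array([ 0.7115, -0.1839,  0.012 ]), array([ 0.5211, -0.2148,  0.012 ]), array([0.4399, 0.2741, 0.012 ])]
0.16402949044254073 0.16460976378059586
[0.5756 0.0456 0.012 ]
```

Call:
{"method": "jog_arm", "body": {"moves": [{"fingers": 1,"slide": [25,-30,0],"angular": [0,0,0]},{"fingers": 1,"slide": [50,-60,10]},{"fingers": 1,"slide": [60,-76,30]},{"fingers": 1,"slide": [60,-76,60]},{"fingers": 1,"slide": [60,-76,90]},{"fingers": 1,"slide": [60,-76,115]},{"fingers": 1,"slide": [60,-76,130]},{"fingers": 1,"slide": [60,-76,132]},{"fingers": 1,"slide": [60,-76,132]}]}}

```text
schema error: expected keys fingers, slide, angular
```

```bash
cat >> h.py <<'E'
yaw=.164; B=np.array([.5534,.0419,0]); R=np.array([[np.cos(yaw),-np.sin(yaw),0],[np.sin(yaw),np.cos(yaw),0],[0,0,1]])
def tob(p): return R.T@(np.array(p)-B)
E
python3 - <<'E'
from h import *
np.set_printoptions(precision=4,suppress=True)
s=get_state();print(tob(s["tcp_pos"]),s["orientation"],s["wrist_force"])
c=cam("side");save(c,"side1.png"); 
o=cv2.resize(c["color"][150:300,190:390],None,fx=4,fy=4,interpolation=cv2.INTER_CUBIC); cv2.imwrite("pics/crop2.png",o[:,:,::-1])
E
```

```text
[-0.131  -0.1682  0.2427] [-0.0018  0.9962  0.0872  0.0016] [ 1.9678  4.1619 -0.3894]
```

View pics/crop2.png

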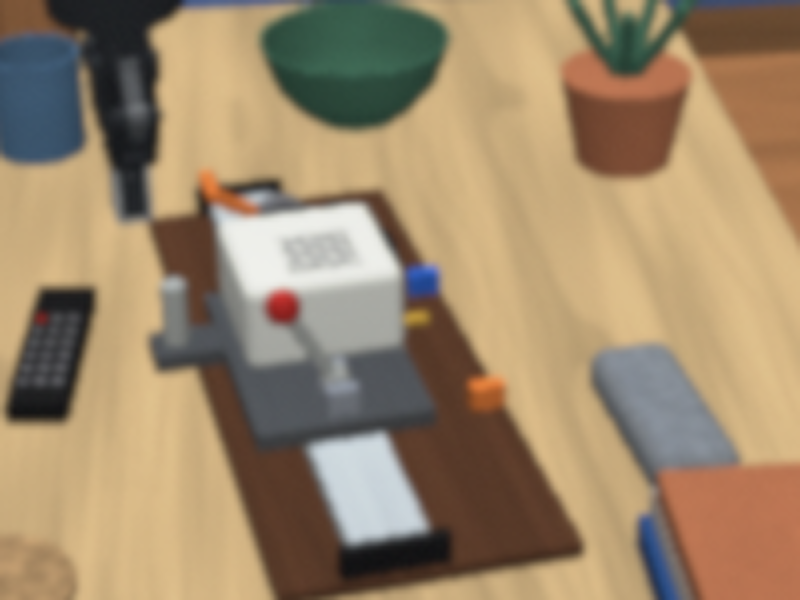

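The side crop shows the lever leaning to -x with its knob at (283,306), and the closed gripper still high up at (130,200). The move was refused because rows need all three keys, so I'm resending it.

Call:
{"method": "jog_arm", "body": {"moves": [{"fingers": 1,"slide": [25,-30,0],"angular": [0,0,0]},{"fingers": 1,"slide": [50,-60,10],"angular": [0,0,0]},{"fingers": 1,"slide": [58,-72,40],"angular": [0,0,0]},{"fingers": 1,"slide": [58,-72,75],"angular": [0,0,0]},{"fingers": 1,"slide": [58,-72,110],"angular": [0,0,0]},{"fingers": 1,"slide": [58,-72,132],"angular": [0,0,0]},{"fingers": 1,"slide": [58,-72,132],"angular": [0,0,0]},{"fingers": 1,"slide": [58,-72,132],"angular": [0,0,0]}]}}

```text
clock: 3.1
tcp_pos: [0.4925, -0.0733, 0.1096]
orientation: [-0.0, 0.997, 0.083, -0.001]
wrist_force: [1.1, 0.3, 1.1]
finger_gap: 0.0003
grip_force: 0.0
```

```bash
python3 - <<'E'
from h import *
np.set_printoptions(precision=4,suppress=True)
s=get_state();print(tob(s["tcp_pos"]),s["orientation"],s["wrist_force"])
E
```

```text
[-0.0789 -0.1037  0.1096] [-0.0004  0.9965  0.0833 -0.0014] [1.0571 0.2766 1.0947]
```

Call:
{"method": "jog_arm", "body": {"moves": [{"fingers": 1,"slide": [5,-7,0],"angular": [0,0,0]},{"fingers": 1,"slide": [20,-7,0],"angular": [0,0,0]},{"fingers": 1,"slide": [30,-7,0],"angular": [0,0,0]},{"fingers": 1,"slide": [40,-7,0],"angular": [0,0,0]},{"fingers": 1,"slide": [50,-7,0],"angular": [0,0,0]},{"fingers": 1,"slide": [60,-7,0],"angular": [0,0,0]},{"fingers": 1,"slide": [70,-7,0],"angular": [0,0,0]},{"fingers": 1,"slide": [80,-7,0],"angular": [0,0,0]},{"fingers": 1,"slide": [86,-7,0],"angular": [0,0,0]},{"fingers": 1,"slide": [88,-7,0],"angular": [0,0,0]}]}}

```text
clock: 3.93
tcp_pos: [0.5802, -0.0515, 0.1112]
orientation: [0.001, 0.996, 0.084, 0.0]
wrist_force: [-4.3, -1.6, 3.9]
finger_gap: 0.0001
grip_force: 3.3
```

```bash
python3 - <<'E'
from h import *
np.set_printoptions(precision=4,suppress=True)
s=get_state();print(tob(s["tcp_pos"]),s["orientation"],s["wrist_force"])
c=cam("side")
o=cv2.resize(c["color"][150:300,190:390],None,fx=4,fy=4,interpolation=cv2.INTER_CUBIC); cv2.imwrite("pics/crop3.png",o[:,:,::-1])
E
```

```text
[ 0.0111 -0.0965  0.1112] [0.0005 0.9965 0.0838 0.0003] [-4.2894 -1.5786  3.9462]
```

View pics/crop3.png

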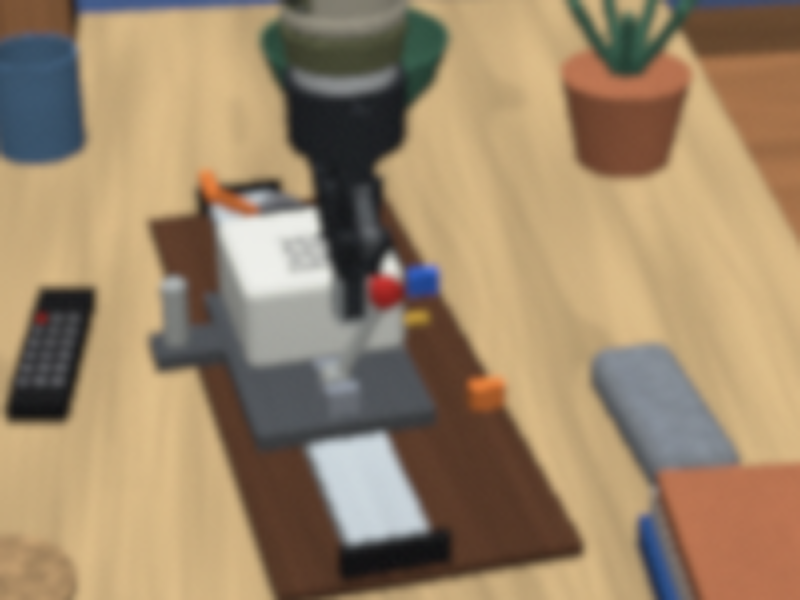

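The lever now leans to +x, with the knob at (385,290), so it is open. I'll nudge it a little more, back off, rise and go over the post.

Call:
{"method": "jog_arm", "body": {"moves": [{"fingers": 1,"slide": [5,0,0],"angular": [0,0,0]},{"fingers": 1,"slide": [5,0,0],"angular": [0,0,0]},{"fingers": 1,"slide": [-20,0,0],"angular": [0,0,0]},{"fingers": 1,"slide": [-40,0,-30],"angular": [0,0,0]},{"fingers": 0.5,"slide": [-70,-20,-60],"angular": [0,0,0]},{"fingers": 0.4,"slide": [-100,-50,-60],"angular": [0,0,0]},{"fingers": 0.4,"slide": [-101,-85,-60],"angular": [0,0,0]},{"fingers": 0.4,"slide": [-101,-100,-50],"angular": [0,0,0]},{"fingers": 0.4,"slide": [-101,-100,-50],"angular": [0,0,0]},{"fingers": 0.4,"slide": [-101,-100,-50],"angular": [0,0,0]}]}}

```text
clock: 4.82
tcp_pos: [0.4631, 0.0309, 0.1608]
orientation: [0.0, 0.996, 0.085, 0.001]
wrist_force: [-0.1, 0.3, 0.4]
finger_gap: 0.0515
grip_force: 0.0
```

```bash
python3 - <<'E'
from h import *
np.set_printoptions(precision=4,suppress=True)
s=get_state();print(tob(s["tcp_pos"]),s["orientation"],s["wrist_force"],s["finger_gap"])
c=cam("side");t=cam("top")
for n,cc in(("s",c),("t",t)):
  for r in tip_of("post",cc)[:1]: print(n,r["p"],tob(atz(cc,r["point"],.065)))
  for b in blobs(cc,"red",(180,165,366,260)): print("red",b[0],tob(atz(cc,b[2],.116)))
  for b in blobs(cc,"yellow",(180,165,366,260)): print("yel",b[0],tob(atz(cc,b[2],.032)))
o=cv2.resize(c["color"][150:300,190:390],None,fx=4,fy=4,interpolation=cv2.INTER_CUBIC); cv2.imwrite("pics/crop4.png",o[:,:,::-1])
E
```

```text
[-0.0909  0.0039  0.1608] [0.0002 0.9964 0.0846 0.0008] [-0.079   0.3082  0.444 ] 0.05148337849340399
s 0.71 [-0.0957 -0.0022  0.065 ]
red 29 [ 0.0336 -0.098   0.116 ]
yel 13 [0.081  0.0026 0.032 ]
red 27 [ 0.0338 -0.1015  0.116 ]
```

View pics/crop4.png

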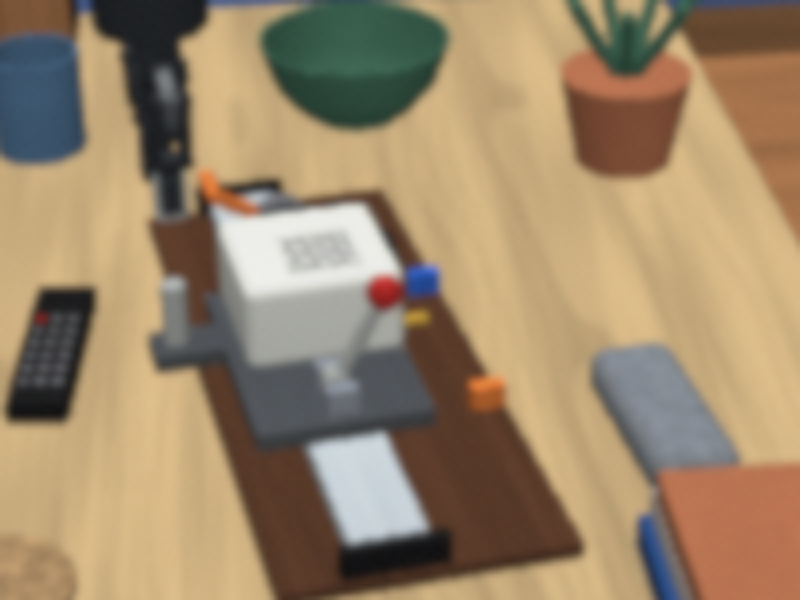

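The lever is fully open, with the knob at (384,290), and the fingers are above the post. Now down, then pinch.

Call:
{"method": "jog_arm", "body": {"moves": [{"fingers": 0.4,"slide": [0,0,30],"angular": [0,0,0]},{"fingers": 0.4,"slide": [0,0,60],"angular": [0,0,0]},{"fingers": 0.4,"slide": [0,0,85],"angular": [0,0,0]},{"fingers": 0.4,"slide": [0,0,97],"angular": [0,0,0]},{"fingers": 0.4,"slide": [0,0,97],"angular": [0,0,0]},{"fingers": 1,"slide": [0,0,97],"angular": [0,0,0]},{"fingers": 1,"slide": [0,0,97],"angular": [0,0,0]},{"fingers": 1,"slide": [0,0,97],"angular": [0,0,0]},{"fingers": 1,"slide": [0,0,97],"angular": [0,0,0]},{"fingers": 1,"slide": [0,0,97],"angular": [0,0,0]}], "squeeze": 40}}

```text
clock: 5.85
tcp_pos: [0.4642, 0.0301, 0.0646]
orientation: [0.0, 0.996, 0.084, 0.001]
wrist_force: [0.5, -1.1, 4.6]
finger_gap: 0.0169
grip_force: 39.5
```

```bash
cat > m.py <<'E'
from h import *
np.set_printoptions(precision=4,suppress=True)
s=get_state();print("tcp",tob(s["tcp_pos"]),s["wrist_force"],s["finger_gap"],s["grip_force"],s["clock"])
for n,roi in(("top",(180,165,366,200)),("side",(280,200,335,260))):
  c=cam(n)
  for k,z in(("orange",.03),("blue",.03),("yellow",.032)):
    for b in blobs(c,k,roi): print(n,k,b[0],b[2],tob(atz(c,b[2],z)))
  for k,z in(("pointer",.032),("mark_orange_top",.03),("post",.065)):
    for r in tip_of(k,c)[:1]: print(n,k,round(r["p"],2),tob(atz(c,r["point"],z)))
E
python3 m.py
```

```text
tcp [-0.0899  0.0029  0.0646] [ 0.5409 -1.1037  4.6431] 0.016934748333124014 39.530104994773865 5.85
top orange 37 [302.2973 180.6216] [ 0.1069 -0.086   0.03  ]
top blue 37 [242.5676 184.027 ] [0.1038 0.0737 0.03  ]
top yellow 8 [269.125 188.875] [0.0871 0.0034 0.032 ]
top pointer 0.86 [0.0922 0.003  0.032 ]
top mark_orange_top 0.51 [ 0.103  -0.0805  0.03  ]
side blue 23 [295.     219.8261] [0.0994 0.0555 0.03  ]
side yellow 11 [293.9091 229.1818] [0.0813 0.0014 0.032 ]
side pointer 0.78 [0.1029 0.005  0.032 ]
side mark_orange_top 0.45 [ 0.1019 -0.0952  0.03  ]
side post 0.88 [-0.0881  0.0171  0.065 ]
```

Call:
{"method": "jog_arm", "body": {"moves": [{"fingers": 1,"slide": [0,8,0],"angular": [0,0,0]},{"fingers": 1,"slide": [0,20,0],"angular": [0,0,0]},{"fingers": 1,"slide": [0,32,0],"angular": [0,0,0]},{"fingers": 1,"slide": [0,44,0],"angular": [0,0,0]},{"fingers": 1,"slide": [0,56,0],"angular": [0,0,0]},{"fingers": 1,"slide": [0,68,0],"angular": [0,0,0]},{"fingers": 1,"slide": [0,79,0],"angular": [0,0,0]},{"fingers": 1,"slide": [0,87,0],"angular": [0,0,0]},{"fingers": 1,"slide": [0,89,0],"angular": [0,0,0]},{"fingers": 1,"slide": [0,89,0],"angular": [0,0,0]}]}}

```text
clock: 7.08
tcp_pos: [0.4791, -0.0584, 0.0646]
orientation: [0.001, 0.997, 0.083, 0.001]
wrist_force: [0.8, -1.9, 5.3]
finger_gap: 0.0169
grip_force: 39.9
```

```bash
python3 m.py; python3 - <<'E'
from h import *
c=cam("top");d=cam("side")
f=lambda i,x0,y0,x1,y1:cv2.resize(i["color"][y0:y1,x0:x1],(400,480),interpolation=cv2.INTER_CUBIC)
o=np.hstack([f(c,280,165,330,225),f(d,280,215,330,275)]); cv2.imwrite("pics/crop5.png",o[:,:,::-1])
E
```

```text
tcp [-0.0897 -0.0868  0.0646] [ 0.8026 -1.9295  5.2793] 0.016944021715075325 39.875932931900024 7.0833
top orange 37 [302.2973 180.6216] [ 0.1069 -0.086   0.03  ]
top blue 37 [242.5676 184.027 ] [0.1038 0.0737 0.03  ]
top yellow 8 [302.875 187.125] [ 0.0883 -0.0864  0.032 ]
top pointer 0.81 [ 0.0987 -0.0897  0.032 ]
top mark_orange_top 0.53 [ 0.1054 -0.0825  0.03  ]
top post 0.65 [-0.1428  0.4098  0.065 ]
side blue 18 [295.3333 219.4444] [0.1009 0.0574 0.03  ]
side yellow 9 [302.4444 245.6667] [ 0.0806 -0.0882  0.032 ]
side pointer 0.69 [ 0.0919 -0.0863  0.032 ]
side mark_orange_top 0.39 [ 0.112  -0.0923  0.03  ]
side post 0.63 [-0.0845 -0.0816  0.065 ]
```

View pics/crop5.png

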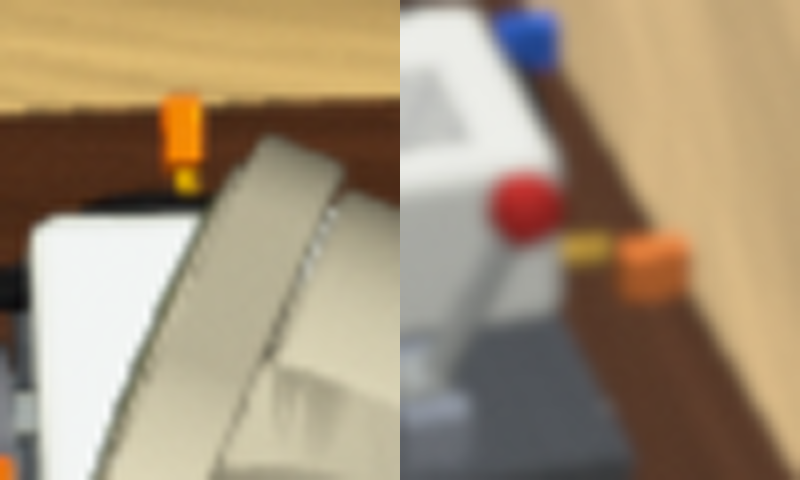

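The pointer, at (188,180) in the top crop, lines up with the orange marker at (183,130) to within about 1 mm. Releasing and going over to the far side of the knob.

Call:
{"method": "jog_arm", "body": {"moves": [{"fingers": 0.6,"slide": [0,0,0],"angular": [0,0,0]},{"fingers": 0.45,"slide": [0,0,0],"angular": [0,0,0]},{"fingers": 0.45,"slide": [0,0,0],"angular": [0,0,0]},{"fingers": 0.45,"slide": [0,0,-25],"angular": [0,0,0]},{"fingers": 0.45,"slide": [0,0,-60],"angular": [0,0,0]},{"fingers": 0.6,"slide": [0,0,-100],"angular": [0,0,0]},{"fingers": 1,"slide": [0,10,-125],"angular": [0,0,0]},{"fingers": 1,"slide": [30,40,-125],"angular": [0,0,0]},{"fingers": 1,"slide": [60,70,-125],"angular": [0,0,0]},{"fingers": 1,"slide": [90,100,-125],"angular": [0,0,0]}]}}

```text
clock: 8.42
tcp_pos: [0.5826, -0.1403, 0.1896]
orientation: [0.0, 0.996, 0.084, 0.001]
wrist_force: [1.2, 0.1, -0.4]
finger_gap: -0.0001
grip_force: 0.0
```

Call:
{"method": "jog_arm", "body": {"moves": [{"fingers": 1,"slide": [35,0,0],"angular": [0,0,0]},{"fingers": 1,"slide": [72,0,0],"angular": [0,0,0]},{"fingers": 1,"slide": [72,0,0],"angular": [0,0,0]},{"fingers": 1,"slide": [72,0,0],"angular": [0,0,0]}]}}

```text
clock: 8.75
tcp_pos: [0.653, -0.1272, 0.1859]
orientation: [-0.001, 0.996, 0.084, -0.001]
wrist_force: [-1.1, -0.2, -0.2]
finger_gap: -0.0
grip_force: 0.0
```

```bash
python3 m.py; python3 - <<'E'
from h import *
for n in("side","top"):
  c=cam(n)
  for b in blobs(c,"red",(180,165,366,260)): print("red",b[0],tob(atz(c,b[2],.116)))
E
```

```text
tcp [ 0.0707 -0.1831  0.1859] [-1.1344 -0.2262 -0.2388] -3.4009847605133486e-05 0.0 8.75
top orange 36 [302.3056 180.5   ] [ 0.1072 -0.0861  0.03  ]
top blue 34 [242.5    183.7647] [0.1045 0.0739 0.03  ]
top yellow 6 [302.5 187. ] [ 0.0887 -0.0855  0.032 ]
top pointer 0.55 [ 0.1045 -0.0901  0.032 ]
top mark_orange_top 0.41 [ 0.1097 -0.0854  0.03  ]
side blue 18 [295.3333 219.4444] [0.1009 0.0574 0.03  ]
side yellow 11 [302.7273 245.8182] [ 0.0811 -0.0891  0.032 ]
side pointer 0.76 [ 0.0904 -0.0838  0.032 ]
side mark_orange_top 0.63 [ 0.1091 -0.0972  0.03  ]
side post 0.8 [-0.0848 -0.089   0.065 ]
red 35 [ 0.03506809 -0.18778377  0.116     ]
```

Call:
{"method": "jog_arm", "body": {"moves": [{"fingers": 1,"slide": [2,4,30],"angular": [0,0,0]},{"fingers": 1,"slide": [2,4,60],"angular": [0,0,0]},{"fingers": 1,"slide": [2,4,76],"angular": [0,0,0]},{"fingers": 1,"slide": [-8,4,76],"angular": [0,0,0]},{"fingers": 1,"slide": [-20,4,76],"angular": [0,0,0]},{"fingers": 1,"slide": [-32,4,76],"angular": [0,0,0]},{"fingers": 1,"slide": [-44,4,76],"angular": [0,0,0]},{"fingers": 1,"slide": [-56,4,76],"angular": [0,0,0]},{"fingers": 1,"slide": [-66,4,76],"angular": [0,0,0]},{"fingers": 1,"slide": [-74,4,76],"angular": [0,0,0]}]}}

```text
clock: 10.08
tcp_pos: [0.5817, -0.144, 0.113]
orientation: [0.0, 0.996, 0.084, 0.003]
wrist_force: [9.7, 1.9, -6.5]
finger_gap: 0.0001
grip_force: 4.7
```

Call:
{"method": "jog_arm", "body": {"moves": [{"fingers": 1,"slide": [-5,0,0],"angular": [0,0,0]},{"fingers": 1,"slide": [-9,0,0],"angular": [0,0,0]},{"fingers": 1,"slide": [-12,0,0],"angular": [0,0,0]},{"fingers": 1,"slide": [-12,0,0],"angular": [0,0,0]}]}}

```text
clock: 10.42
tcp_pos: [0.5733, -0.1459, 0.1131]
orientation: [0.0, 0.996, 0.084, 0.006]
wrist_force: [15.5, 2.7, -10.6]
finger_gap: -0.0002
grip_force: 7.5
```

```bash
python3 - <<'E'
from h import *
np.set_printoptions(precision=4,suppress=True)
s=get_state();print(tob(s["tcp_pos"]),s["wrist_force"])
c=cam("side")
for b in blobs(c,"red",(180,165,366,300)): print("red",b[0],tob(atz(c,b[2],.116)))
E
```

```text
[-0.011  -0.1885  0.1131] [ 15.5222   2.7347 -10.6463]
red 36 [-0.0336 -0.1885  0.116 ]
```

The knob is back at x = -34 mm, against the stop, so the lever is locked. Next, over to the dial bar.

Call:
{"method": "jog_arm", "body": {"moves": [{"fingers": 1,"slide": [15,0,0],"angular": [0,0,0]},{"fingers": 1,"slide": [20,0,-25],"angular": [0,0,0]},{"fingers": 1,"slide": [20,0,-60],"angular": [0,0,0]},{"fingers": 1,"slide": [10,-20,-75],"angular": [0,0,0]},{"fingers": 1,"slide": [-10,-55,-75],"angular": [0,0,0]},{"fingers": 1,"slide": [-25,-90,-75],"angular": [0,0,0]},{"fingers": 1,"slide": [-35,-125,-75],"angular": [0,0,0]},{"fingers": 1,"slide": [-41,-160,-75],"angular": [0,0,0]},{"fingers": 1,"slide": [-41,-194,-75],"angular": [0,0,0]},{"fingers": 1,"slide": [-41,-194,-75],"angular": [0,0,0]}]}}

```text
clock: 11.3
tcp_pos: [0.4931, 0.0431, 0.1879]
orientation: [-0.001, 0.996, 0.086, -0.0]
wrist_force: [-0.6, -0.3, 0.3]
finger_gap: -0.0001
grip_force: 0.0
```

```bash
python3 m.py; python3 - <<'E'
from h import *
np.set_printoptions(precision=4,suppress=True)
for n in("side","top"):
  c=cam(n)
  for b in blobs(c,"red",(180,165,366,300)): print(n,"red",b[0],tob(atz(c,b[2],.116)))
  for r in tip_of("dial_bar",c)[:1]: print(n,r["p"],tob(atz(c,r["point"],.114)))
  for b in blobs(c,"orange",(220,185,300,260)): print(n,b,tob(atz(c,b[2],.114)))
  if n=="side": o=cv2.resize(c["color"][150:300,190:390],None,fx=4,fy=4,interpolation=cv2.INTER_CUBIC); cv2.imwrite("pics/crop6.png",o[:,:,::-1])
E
```

```text
tcp [-0.0593  0.011   0.1879] [-0.5823 -0.3496  0.2699] -0.00013682015681418233 0.0 11.3
top orange 8 [303.75 182.  ] [ 0.1029 -0.0897  0.03  ]
top yellow 6 [303.1667 187.3333] [ 0.0877 -0.0872  0.032 ]
top pointer 0.98 [ 0.099 -0.09   0.032]
top post 0.75 [-0.0907 -0.0861  0.065 ]
side blue 18 [295.3333 219.4444] [0.1009 0.0574 0.03  ]
side yellow 12 [302.9167 245.75  ] [ 0.0817 -0.0889  0.032 ]
side pointer 0.84 [ 0.0935 -0.081   0.032 ]
side mark_orange_top 0.56 [ 0.1154 -0.086   0.03  ]
side post 0.67 [0.113  0.2734 0.065 ]
side red 33 [-0.0337 -0.1879  0.116 ]
side 0.62 [-0.0488  0.0089  0.114 ]
top red 68 [-0.0327 -0.1867  0.116 ]
```

View pics/crop6.png

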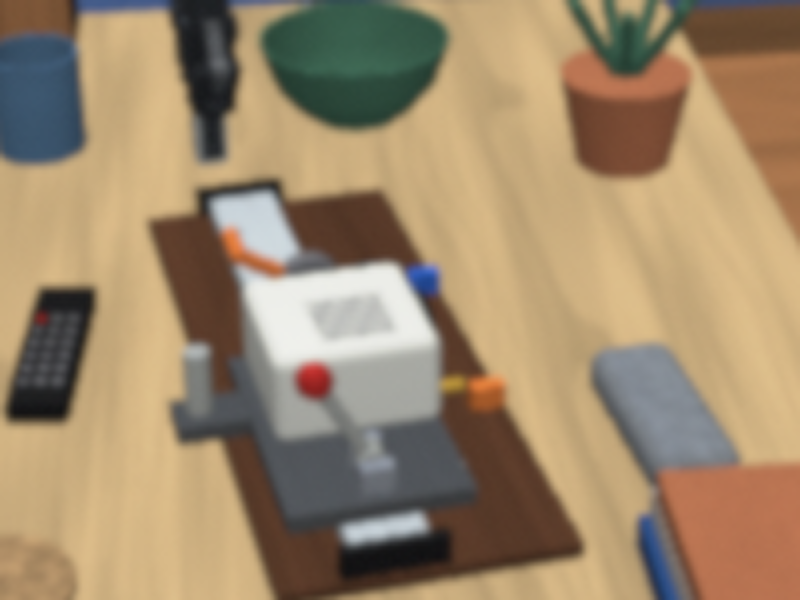

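The lever is locked, with the knob at (314,380). The pointer meets the orange marker at (470,388), and the bar is at (232,240). Pressing down now.

Call:
{"method": "jog_arm", "body": {"moves": [{"fingers": 1,"slide": [7,5,25],"angular": [0,0,0]},{"fingers": 1,"slide": [7,5,48],"angular": [0,0,0]},{"fingers": 1,"slide": [7,5,55],"angular": [0,0,0]},{"fingers": 1,"slide": [7,5,62],"angular": [0,0,0]},{"fingers": 1,"slide": [7,5,69],"angular": [0,0,0]},{"fingers": 1,"slide": [7,5,76],"angular": [0,0,0]},{"fingers": 1,"slide": [7,5,83],"angular": [0,0,0]},{"fingers": 1,"slide": [7,5,90],"angular": [0,0,0]},{"fingers": 1,"slide": [7,5,96],"angular": [0,0,0]},{"fingers": 1,"slide": [7,5,96],"angular": [0,0,0]}]}}

```text
clock: 12.73
tcp_pos: [0.5015, 0.0346, 0.0911]
orientation: [0.0, 0.996, 0.084, -0.002]
wrist_force: [-4.7, -1.2, 5.7]
finger_gap: 0.0001
grip_force: 2.9
```

```bash
python3 - <<'E'
from h import *
np.set_printoptions(precision=4,suppress=True)
s=get_state();print(tob(s["tcp_pos"]),s["wrist_force"],s["clock"])
c=cam("side");o=cv2.resize(c["color"][150:300,190:390],None,fx=4,fy=4,interpolation=cv2.INTER_CUBIC); cv2.imwrite("pics/crop7.png",o[:,:,::-1])
E
```

```text
[-0.0524  0.0013  0.0911] [-4.6767 -1.1882  5.6699] 12.7333
```

View pics/crop7.png

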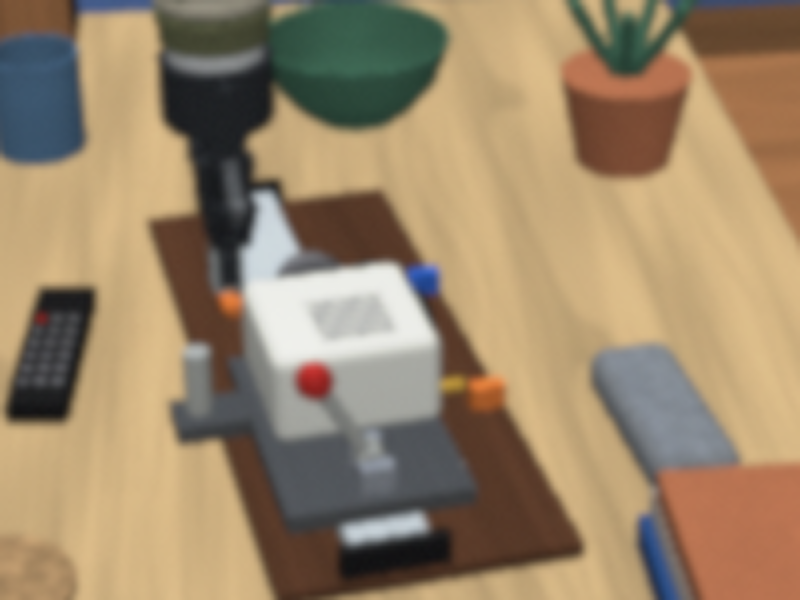

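The bar is under the fingertips at (230,302), and tip height 80 mm matches the third click. I'll press a little further towards the stop for margin and hold.

Call:
{"method": "jog_arm", "body": {"moves": [{"fingers": 1,"slide": [0,0,2],"angular": [0,0,0]},{"fingers": 1,"slide": [0,0,4],"angular": [0,0,0]},{"fingers": 1,"slide": [0,0,4],"angular": [0,0,0]},{"fingers": 1,"slide": [0,0,4],"angular": [0,0,0]},{"fingers": 1,"slide": [0,0,4],"angular": [0,0,0]},{"fingers": 1,"slide": [0,0,4],"angular": [0,0,0]}]}}

```text
clock: 13.28
tcp_pos: [0.5024, 0.0347, 0.0883]
orientation: [0.0, 0.996, 0.084, -0.001]
wrist_force: [-3.7, 0.2, 6.8]
finger_gap: 0.0002
grip_force: 3.1
```

```bash
python3 m.py
```

```text
tcp [-0.0515  0.0012  0.0883] [-3.6744  0.1548  6.7816] 0.0002034835421255584 3.0656469985842705 13.2833
top post 0.77 [-0.0922 -0.0858  0.065 ]
side blue 18 [295.3333 219.4444] [0.1009 0.0574 0.03  ]
side yellow 12 [302.9167 245.75  ] [ 0.0817 -0.0889  0.032 ]
side pointer 0.71 [ 0.0853 -0.0917  0.032 ]
side mark_orange_top 0.62 [ 0.107 -0.093  0.03 ]
side post 0.63 [-0.0931 -0.0857  0.065 ]
```

Call:
{"method": "jog_arm", "body": {"moves": [{"fingers": 1,"slide": [0,0,2],"angular": [0,0,0]},{"fingers": 1,"slide": [0,0,2],"angular": [0,0,0]},{"fingers": 1,"slide": [0,0,2],"angular": [0,0,0]},{"fingers": 1,"slide": [0,0,2],"angular": [0,0,0]},{"fingers": 1,"slide": [0,0,2],"angular": [0,0,0]}]}}

```text
clock: 14.1
tcp_pos: [0.5025, 0.0347, 0.0876]
orientation: [0.0, 0.996, 0.084, -0.0]
wrist_force: [-7.2, -0.6, 17.1]
finger_gap: 0.0001
grip_force: 8.2
```

The force jumped from 7 to 17 N while the tool moved less than 1 mm, so the bar is on the hard stop past the third click. Handing in.

```bash
python3 -c "
from workcell import *
print(hand_in())"
```

```text
the job is handed in; nothing more can be done
None
```

I handed the job in at about 14 s with the carriage within about 1 mm of the orange marker, the lever locked again, and the arm holding the dial bar on its hard stop past the third click at about 17 N; no verdict came back.

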